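# Square up and clamp a row of tip boxes

## Robot

A 6-joint arm with a two-finger parallel gripper is mounted at the origin on a cart in front of the work surface, level with it; the furniture and walls round the work are solid. World frame = base frame: x ahead of the robot, y to its left, z up, the work surface at z = 0. Lengths are in m, angles in degrees, forces in N, time in s.
With the tool pointing down it reaches from about 0.35 to 0.925 m from the base axis. Payload 6.4 kg.
Tool frame: the origin (TCP) lies on the front face of the gripper's body, between the roots of the fingers; the fingertips stand 97 mm ahead of it and the grasp point (between the pads) lies 78 mm ahead of it (pinch_z is the distance from the TCP to the grasp point, in m); x points along the fingers, y is the direction in which the jaws open and shut, and the axes are right-handed (so a half turn about x gives the same grasp; the last joint's range is limited). The gripper opens to 94 mm and grips with 3 to 60 N. Pads are 16 mm wide; open, the fingers measure 119 mm over their backs; the gripper's body (75 mm by 177 mm) begins 78 mm behind the grasp point.
Start: joints at [61.358, 14.043, 89.255, -0, 76.702, -9.975], TCP at [0.208, 0.616, 0.303] pointing down, gripper open.
Joint ranges: [-179.41, 179.41], [-58.25, 129.5], [7.25, 145.43], [-54.29, 234.29], [11.92, 165.04], [-157.13, 157.13]. Speed limits (degrees/s): [147.25, 147.25, 180, 180, 180, 180].

## Interface

Orientations are given as a 3x3 rotation matrix whose columns are the frame's x, y, z axes.
In Python, from plant import sense, get_image, camera_model, finish_job, look_for, silhouettes, spot_point, pinch_z gives the robot as it stands.
- The arm moves only by the tool drive_tool, never from a script. Its argument "increments" is a list of rows, each a list of 3 entries, a list of its own where there are three numbers: the shift along the world's x, y, z in cm, then the turn, a rotation vector about the world's x, y, z in degrees, then the finger opening in cm, from 0 to 9.4. In form: [[[x, y, z], [rx, ry, rz], hand], ...]. A call has 1 to 8 rows; each row shifts and turns the commanded pose from where the row before left it; what a row does not reach is not made up. A row lasts 1/10 s, in which the tool goes at most 50 mm and 8.59 degrees, less where a joint would pass 70% of its speed; a pose out of reach is approached as far as the arm can. A call with a gripper value outside its range is refused whole. The fingers move at their own pace and stop on an object; "force" is the grip in N (left out, the last holds). Time passes only in rows, so rows that do not move let the fingers close. It gives the time, the measured TCP pose, the force and the opening at its end, in the units of the state.
- sense(): the state, without advancing time (a new reading comes with each control period).
- get_image(name): name is "side" or "top" or "wrist"; returns the picture (400x640x3 uint8, red, green, blue); there is no depth.
- camera_model(name): a dict with "fx", "fy", "cx", "cy" (pixels), "world_from_camera" (4x4, takes a point from camera to world coordinates). Camera axes: x right, y up, looking along -z (the intrinsics and any distortion apply to the point x, -y, -z); pixel columns grow to the right and rows downward; lengths in m; the calibration is good to about 2 mm. The wrist camera is an equidistant fisheye: a pixel r from the principal point sees the ray r / f radians off the axis. A picture is of the moment at which its call begins: read the wrist's pose just before it. camera_model takes no time and is no camera call; for the wrist camera it gives the pose at the moment of the call.
- finish_job(): hands the job in, once; it reports no verdict.
Trained networks look in the newest picture that a camera, given by its name, has taken for a name from the list of things; names that differ only in an ending like _2 or _b are one class to them, and where a whole thing is asked for, a point or a joint stands for the part that bears it (a point fixed in the world has none). Each returns a list of dicts, best first, with "conf" (0 to 1); they miss things now and then, are a little off and sometimes report something else, mostly with a low value. They report only what shows in the picture. A call takes as long as a camera call.
- look_for(camera, target): "point" ([x, y, z] in m, in the coordinates of the camera as it stood for that picture, good to about 4 mm: the middle of the surface that is visible of it).
- silhouettes(camera, target): "mask" (400x640 bool, what is visible of it).
- spot_point(camera, target): "point" ([x, y, z] in m, in the coordinates of the camera as it stood for that picture, good to about 4 mm: a listed point, or the origin of a listed thing).
The state is a dict: "time": time; "joint_pos": joint angles; "dq": joint speeds; "tau": joint torques, N m; "tool_pos": TCP position; "tool_rot": TCP orientation; "force": force on the tool from outside, world axes, zero at the start; "torque": the same for the moment, N m; "gripper_width": finger opening in m.
Only numpy, scipy, OpenCV 4.12 (cv2) and the standard library are available. Lean on these libraries where they do the work, as an engineer would, in place of code of your own. Each camera call takes 0.05 s, during which the arm holds its last target.

## Task

Line up the three pipette-tip boxes in one straight row, side by side, with their long backs flush against the metal fence. Then slide the jaw on the fence along until it closes all gaps and you feel the whole row pressed firmly (about 15 newtons, and never above 30) against the end stop, hold that briefly, and let go with the jaw left against the row. Leave the other things on the bench where they are.

Things in the scene. Friction and masses are not known exactly. Their poses are not given: they have to be found in the camera images.
- row_fence: aluminium fence fixed to the bench, a bar 590 mm long, 32 mm high. Axes: y along the fence to the left, z up, x from the robot's side through the fence. The front face, where the boxes' backs go, is the plane x = 0; the bar runs from y = 30 to -560 mm; origin on the front face at bench level. At its left end it carries the end stop, at its right end the sliding jaw
- fence_left (a point): the origin of the fence's frame, on its front face at bench level, near the end stop: a fast aluminium block, 44 mm high (66 mm at its thumbscrew), standing out 56 mm before the front face. The stop is set differently each time: its right face, against which the row goes, is 0 to 30 mm right of this point. The setting is not reported: feel for it
- jaw: sliding jaw on the right part of the fence: an upright plate 12 mm thick (y), 46 mm high, standing out 60 mm before the fence's front face; a carriage over the bar reaches 50 mm right behind the front face. Axes as the fence's; origin on the front face line, at bench level, in the plate's left face, which presses on the row; its right face is at y = -12 mm
- jaw_tab (a point): middle of the black grip tab on the jaw's plate: 36 mm wide (x), 12 mm thick (y), 46 to 86 mm high. The jaw slides only along the fence, up to 200 mm to the left from its rightmost place (face at y = -525 mm of the fence; it starts within 15 mm of that). It drags with 4 N, so 15 N on the row is about 19 N on the jaw, and it stays where it is left
- tip_box_a: one of three alike tip boxes, lid fast shut, 0.16 kg: 68 mm deep (x; thin lips at mid height stick out 4 mm more, not solid), 118 mm long (y), 71 mm high; origin centre of underside. Starts loose before the fence, hinge side (+x) to the fence, turned up to 0.25 rad. Slides at 1 to 2 N; pushed 30 to 45 mm above the bench it does not tip. Any order in the row will do
- tip_box_b: one of three alike tip boxes, lid fast shut, 0.16 kg: 68 mm deep (x; thin lips at mid height stick out 4 mm more, not solid), 118 mm long (y), 71 mm high; origin centre of underside. Starts loose before the fence, hinge side (+x) to the fence, turned up to 0.25 rad. Slides at 1 to 2 N; pushed 30 to 45 mm above the bench it does not tip. Any order in the row will do
- tip_box_c: one of three alike tip boxes, lid fast shut, 0.16 kg: 68 mm deep (x; thin lips at mid height stick out 4 mm more, not solid), 118 mm long (y), 71 mm high; origin centre of underside. Starts loose before the fence, hinge side (+x) to the fence, turned up to 0.25 rad. Slides at 1 to 2 N; pushed 30 to 45 mm above the bench it does not tip. Any order in the row will do
- pipette: pipette lying on the bench in front of the boxes, 256 mm long, 26 mm high; origin at its middle, underside; loose, to be left alone
- tape_roll: roll of tape lying flat in front left, 68 mm wide, 19 mm high; origin centre of underside; loose, to be left alone
- small_beaker: small beaker standing to the left of the boxes, 50 mm across, 58 mm high; origin centre of underside; loose, to be left alone
- dishes: stack of three round dishes behind the fence, 90 mm across, 47 mm high; origin centre of underside; loose, to be left alone
- beaker: beaker behind the fence, 57 mm across, 68 mm high; origin centre of underside; loose, to be left alone
- bottle_left: white bottle standing to the left of the fence, 50 mm across, 95 mm high; origin centre of underside; loose, to be left alone

How it is judged (in metres and radians):
On the way:
1. the row, flush with the fence and without gaps, is pressed by the jaw against the end stop with more than 8 N ((contact force between jaw and tip_box_a above 8 N or contact force between jaw and tip_box_b above 8 N or contact force between jaw and tip_box_c above 8 N) and x of tip_box_a in the frame of row_fence between -0.038 and -0.031 m and angle between the y axis of each of tip_box_a, tip_box_b, tip_box_c and the y axis of row_fence, either way round below 0.035 rad and angle between each of tip_box_a, tip_box_b, tip_box_c's own z axis and vertical below 0.05 rad and x of tip_box_b in the frame of row_fence between -0.038 and -0.031 m and x of tip_box_c in the frame of row_fence between -0.038 and -0.031 m and horizontal distance between tip_box_a and tip_box_b below 0.241 m and horizontal distance between each of tip_box_a, tip_box_b and tip_box_c below 0.241 m and y of each of tip_box_a, tip_box_b, tip_box_c in the frame of jaw above 0.05 m), for 0.2 s.
At the end, for the whole second after the job is handed in: all three boxes stand upright with their backs within about 3 mm of the fence's front face and within 2 degrees of parallel to it, side by side with at most 5 mm of gaps in the whole row, the jaw left within 4 mm of the row's right end, everything at rest (x of tip_box_a in the frame of row_fence between -0.038 and -0.031 m and angle between the y axis of each of tip_box_a, tip_box_b, tip_box_c and the y axis of row_fence, either way round below 0.035 rad and angle between each of tip_box_a, tip_box_b, tip_box_c's own z axis and vertical below 0.05 rad and x of tip_box_b in the frame of row_fence between -0.038 and -0.031 m and x of tip_box_c in the frame of row_fence between -0.038 and -0.031 m and horizontal distance between tip_box_a and tip_box_b below 0.241 m and horizontal distance between each of tip_box_a, tip_box_b and tip_box_c below 0.241 m and y of each of tip_box_a, tip_box_b, tip_box_c in the frame of jaw above 0.05 m and y of any of tip_box_a, tip_box_b, tip_box_c in the frame of jaw below 0.0635 m and linear speed of each of tip_box_a, tip_box_b, tip_box_c below 0.01 m/s); the robot touches nothing.
It fails at once if the row is squeezed with more than 30 N (contact force between jaw and tip_box_a above 30 N or contact force between jaw and tip_box_b above 30 N or contact force between jaw and tip_box_c above 30 N).
It fails at once if another thing on the bench is shifted by more than 20 mm (distance of any of pipette, tape_roll, small_beaker, dishes, beaker, bottle_left from where it was at the start of the episode above 0.02 m).
It also fails if it takes over 67 s, if anything falls off the work surface, if the arm or the gripper's body presses on something with over 40 N, if the wrist force passes 120 N, or if a joint passes its speed limit or range.

## Working session

There is one attempt and no reset: what is moved stays moved. The work goes in short steps, Python scripts to look and compute and a tool call to move; the robot and the scene stay as the last step left them, time stands still between calls to the robot, and variables do not carry over. Pictures are saved under pics/ and viewed, and the job is handed in when it is done.

Besides the shell and the picture viewer there is one more tool, called after "Emit:" as a command line: name --argument value ..., lists and objects as JSON in quotes. drive_tool: Moves the arm, as the interface text tells. Its arguments: {"type":"object","properties":{"increments":{"type":"array"},"force":{"type":"number"}},"required":["increments"]}

```bash
mkdir -p pics; ls; python3 - <<'E'
from plant import *
import cv2, numpy as np
s=sense(); print(s)
for c in ["top","side","wrist"]:
    im=get_image(c); cv2.imwrite(f"pics/{c}0.png",im[:,:,::-1])
    m=camera_model(c); print(c,m)
print(sense()['time'],pinch_z)
E
```

```text
pics
{'time': 0.0, 'joint_pos': array([ 6.13587857e+01,  1.40822063e+01,  8.93223818e+01, -1.33439332e-03,
        7.66994861e+01, -9.97473603e+00]), 'dq': array([-0.12371909,  0.01399886, -0.02402168,  0.09228883, -0.01031239,
       -0.03396407]), 'tau': array([-1.34935206e-03, -4.15819430e+01, -3.14603376e+01,  6.84605702e-02,
        3.31918616e-02, -1.34801535e-04]), 'tool_pos': array([0.2078375 , 0.61545524, 0.30159026]), 'tool_rot': array([[-8.50768497e-04,  3.20052898e-01,  9.47399292e-01],
       [-1.60503774e-03,  9.47397978e-01, -3.20053895e-01],
       [-9.99998350e-01, -1.79290339e-03, -2.92319372e-04]]), 'force': array([ 0.41701654, -0.17299126, -0.36261001]), 'torque': array([-0.03584393,  0.03304331,  0.02998939]), 'gripper_width': 0.0944247518991992}
top {'fx': 473.1378891677374, 'fy': 473.1378891677374, 'cx': 324.6541999157156, 'cy': 200.48331932713972, 'world_from_camera': array([[-0.00467261,  0.99568667, -0.0926619 ,  0.44355597],
       [-0.999981  , -0.00502508, -0.00357084, -0.03158426],
       [-0.00402107,  0.09264345,  0.99569123,  1.37346156],
       [ 0. 
[... 210 characters left out ...]
628,  0.00665154,  0.59497675],
       [ 0.01023129, -0.59573397,  0.80311665,  0.92253383],
       [-0.00262805,  0.8031399 ,  0.59578469,  0.78108822],
       [ 0.        ,  0.        ,  0.        ,  1.        ]])}
wrist {'fx': 309.70691628693146, 'fy': 309.70691628693146, 'cx': 322.7241226230393, 'cy': 195.6786261994336, 'world_from_camera': array([[ 3.19459384e-01, -9.12813492e-01, -2.54395817e-01,
         1.34443292e-01],
       [ 9.47599960e-01,  3.07694261e-01,  8.58985280e-02,
         6.41261569e-01],
       [-1.33202269e-04, -2.68506557e-01,  9.63277847e-01,
         3.84471925e-01],
       [ 0.00000000e+00,  0.00000000e+00,  0.00000000e+00,
         1.00000000e+00]])}
0.15 0.0784
```

View pics/top0.png

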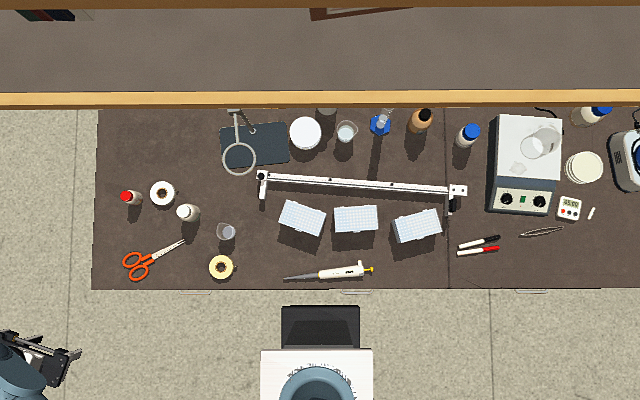

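View pics/side0.png

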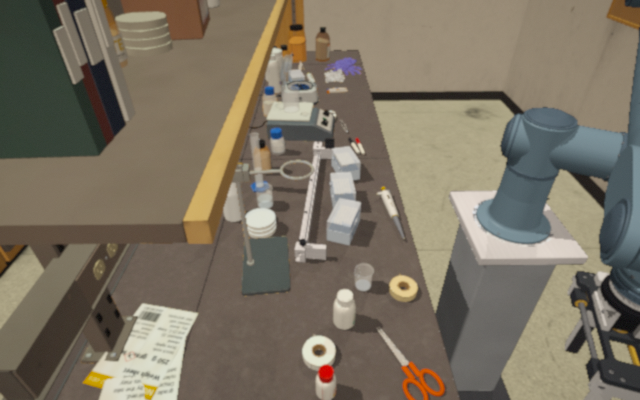

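```bash
cat > h.py <<'E'
from plant import *
import cv2, numpy as np
def w(cam,p):
    T=camera_model(cam)['world_from_camera']; return (T[:3,:3]@np.asarray(p)+T[:3,3])
def proj(cam,P):
    m=camera_model(cam);T=m['world_from_camera'];c=T[:3,:3].T@(np.asarray(P,float)-T[:3,3])
    return np.array([m['cx']+m['fx']*c[0]/-c[2], m['cy']+m['fy']*c[1]/c[2]])
def unproj(cam,uv,z):
    m=camera_model(cam);T=m['world_from_camera']
    d=np.array([(uv[0]-m['cx'])/m['fx'],-(uv[1]-m['cy'])/m['fy'],-1]); d=T[:3,:3]@d
    return T[:3,3]+d*(z-T[2,3])/d[2]
E
python3 - <<'E'
from h import *
np.set_printoptions(precision=4,suppress=True)
for cam in ["top","side"]:
  for t in ["fence_left","jaw","jaw_tab","tip_box_a","row_fence","pipette","tape_roll","small_beaker","bottle_left"]:
    print(cam,t,[(round(d['conf'],2),w(cam,d['point'])) for d in spot_point(cam,t)][:4])
print(sense()['time'])
E
```

```text
top fence_left [(0.6, array([ 0.6316,  0.1379, -0.0035]))]
top jaw [(0.59, array([ 0.5827, -0.3771, -0.0047])), (0.25, array([ 0.4936, -0.2847,  0.0027]))]
top jaw_tab [(0.72, array([ 0.5509, -0.3811,  0.0632])), (0.38, array([ 0.5171, -0.1122, -0.0013])), (0.26, array([ 0.5856, -0.3754, -0.0044]))]
top tip_box_a [(0.91, array([ 0.4961, -0.2854,  0.0034])), (0.84, array([ 0.5182, -0.1141, -0.0021])), (0.56, array([ 0.5172,  0.0352, -0.004 ]))]
top row_fence [(0.74, array([ 0.634 ,  0.1406, -0.0014])), (0.49, array([0.3812, 0.2664, 0.    ]))]
top pipette [(0.86, array([ 0.3722, -0.0303, -0.0014]))]
top tape_roll [(0.68, array([ 0.3848,  0.2663, -0.0023]))]
top small_beaker [(0.62, array([ 0.4822,  0.2568, -0.0021])), (0.31, array([0.6335, 0.1377, 0.0006]))]
top bottle_left [(0.77, array([ 0.5345,  0.3589, -0.0021]))]
side fence_left []
side jaw [(0.66, array([ 0.5916, -0.3764,  0.0007]))]
side jaw_tab [(0.59, array([ 0.5537, -0.3775,  0.0655])), (0.5, array([ 0.7743,  0.0282, -0.0038]))]
side tip_box_a [(0.67, array([ 0.5032, -0.2825,  0.001 ])), (0.67, array([ 0.518 , -0.1141, -0.0021]))]
side row_fence [(0.9, array([0.633 , 0.1434, 0.0004]))]
side pipette [(0.68, array([ 0.5047, -0.2841,  0.0014])), (0.62, array([ 0.3704, -0.0334, -0.001 ]))]
side tape_roll [(0.69, array([0.3911, 0.2635, 0.0005]))]
side small_beaker [(0.58, array([0.4871, 0.2596, 0.002 ]))]
side bottle_left [(0.61, array([ 0.5419,  0.3621, -0.0045]))]
1.05
```

```bash
python3 - <<'E'
import cv2
im=cv2.imread('pics/top0.png')
c=im[160:290,240:480]; cv2.imwrite('pics/crop1.png',cv2.resize(c,None,fx=3.33,fy=3.33,interpolation=cv2.INTER_CUBIC))
E
```

```text
(no output)
```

View pics/crop1.png

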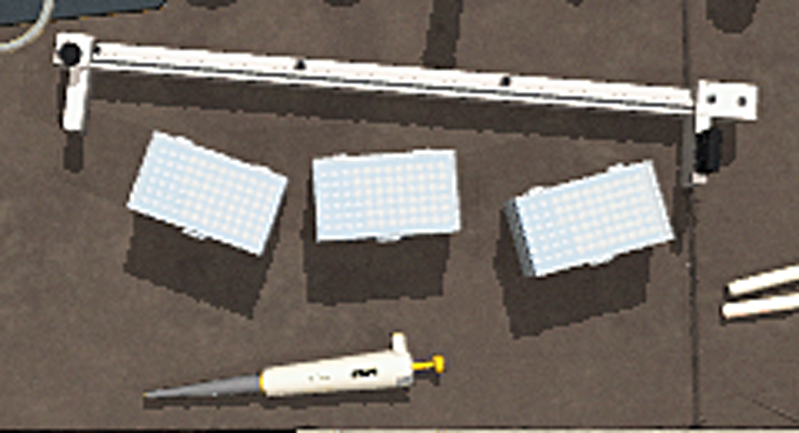

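```bash
python3 - <<'E'
from h import *
np.set_printoptions(precision=4,suppress=True)
ms=silhouettes("top","tip_box_a")
for d in ms[:3]:
    m=d['mask'].astype(np.uint8)
    cs,_=cv2.findContours(m,cv2.RETR_EXTERNAL,cv2.CHAIN_APPROX_NONE)
    c=max(cs,key=cv2.contourArea)
    P=np.array([unproj("top",p[0],0.06)[:2] for p in c],np.float32)
    print(d['conf'],m.sum(),cv2.minAreaRect(P*1000))
ms=silhouettes("top","row_fence")
for d in ms[:1]:
    m=d['mask'].astype(np.uint8); print(d['conf'],m.sum())
    cv2.imwrite('pics/fm.png',m*255)
E
```

```text
0.95 1097 ((515.2011108398438, -112.25179290771484), (119.36312866210938, 75.0521011352539), 89.72624969482422)
0.81 1090 ((517.6004638671875, 37.13999938964844), (119.64117431640625, 75.53128814697266), 71.24504852294922)
0.74 1155 ((494.2567443847656, -279.75653076171875), (72.57368469238281, 130.2162628173828), 15.940960884094238)
0.93 1986
```

```bash
python3 - <<'E'
from h import *
np.set_printoptions(precision=4,suppress=True)
g=cv2.cvtColor(cv2.imread('pics/top0.png'),cv2.COLOR_BGR2GRAY).astype(float)
for u in (290,360,430): print(u,g[168:196,u].astype(int))
pts=[]
for u in range(275,443):
    col=g[:,u]; v0=int(round(177+(u-270)*0.073))
    # last falling crossing of 110
    seg=col[v0-6:v0+14]
    idx=[i for i in range(len(seg)-1) if seg[i]>=110>seg[i+1]]
    if idx:
        i=idx[-1]; v=v0-6+i+(seg[i]-110)/(seg[i]-seg[i+1]); pts.append((u,v))
pts=np.array(pts)
for _ in range(4):
    a=np.polyfit(pts[:,0],pts[:,1],1); r=pts[:,1]-np.polyval(a,pts[:,0]); pts=pts[abs(r)<max(2*r.std(),.2)]
print(len(pts),r.std(),a)
for z in (0,0.032):
    A=unproj("top",(275,np.polyval(a,275)),z);B=unproj("top",(443,np.polyval(a,443)),z); d=A-B
    th=np.arctan2(-d[0],d[1]); print(z,A,B,np.degrees(th), 'x at y=0.139', np.interp(.139,[B[1],A[1]],[B[0],A[0]]), A[0]+ (0.139-A[1])*d[0]/d[1])
E
```

```text
290 [ 90  95  90  91  86  77 147 255 246 247 255 121 136 255  47  71  53  59
  53  60  58  62  61  52  95  96  94  97]
360 [ 95  96  97  99 102  94  99  99  91  93  91  81 255 254 245 218 246  63
 255 219  89  49  58  64  64  63  62  57]
430 [ 95  91  92  92  96  98  98  98  97  95  97  92  89  86  91  90  72 177
 255 247 247 255 120 134 255  34  62  41]
168 0.23310712529104102 [  0.0787 159.1259]
0 [0.6301 0.1185 0.    ] [ 0.5887 -0.3719  0.    ] -4.828655431585375 x at y=0.139 0.6301019939346597 0.6318372127677796
0.032 [0.6258 0.115  0.032 ] [ 0.5853 -0.3639  0.032 ] -4.828655431585367 x at y=0.139 0.625755696220674 0.6277862287213617
```

Emit:
drive_tool --increments '[[[1.6,-4,0],[0,0,2],7],[[1.6,-4,0],[0,0,2],7],[[1.6,-4,0],[0,0,2],7],[[1.6,-4,0],[0,0,2],7],[[1.6,-4,0],[0,0,2],7],[[1.6,-4,0],[0,0,2],7],[[1.6,-4,0],[0,0,1.8],7],[[1.6,-4,0],[0,0,0],7]]'

```text
time: 1.95
tool_pos: [0.3363, 0.2943, 0.3029]
tool_rot: [[0.001, 0.084, 0.996], [0.0, 0.996, -0.084], [-1.0, 0.0, 0.001]]
force: [0.8, 0.5, -0.7]
gripper_width: 0.0701
```

```bash
cat >> h.py <<'E'
th=np.radians(-4.83); O=np.array([0.632,0.1385])
XH=np.array([np.cos(th),np.sin(th)]); YH=np.array([-np.sin(th),np.cos(th)])
def f2w(x,y): return O+x*XH+y*YH
def w2f(p): p=np.asarray(p)[:2]-O; return np.array([p@XH,p@YH])
def st():
    s=sense(); R=s['tool_rot']; F=s['force']
    print('t',round(s['time'],2),'tcp',s['tool_pos'].round(4),'fence',w2f(s['tool_pos']).round(4),'yaw err',round(85.17-np.degrees(np.arctan2(R[1,1],R[0,1])),2),'tilt',R[:2,0].round(4),'F',F.round(2),'Ff',np.round([F[:2]@XH,F[:2]@YH],2),'w',s['gripper_width'].round(4))
    return s
def togo(x,y,z):
    p=sense()['tool_pos']; g=np.r_[f2w(x,y),z]-p; print('togo cm',(g*100).round(2))
E
python3 - <<'E'
from h import *
np.set_printoptions(precision=4,suppress=True)
st(); togo(-.185,-.115,.122)
for p in [(262,255),(127,208),(317,241),(460,230),(537,275),(672,240)]:
    q=unproj("top",(240+p[0]/3.33,160+p[1]/3.33),.06); print(p,q,w2f(q))
for p in [(400,335),(270,370),(147,395)]:
    q=unproj("top",(240+p[0]/3.33,160+p[1]/3.33),.02); print(p,q,w2f(q))
E
```

```text
Traceback (most recent call last):
  File "h.py", line 18, in st
    print('t',round(s['time'],2),'tcp',s['tool_pos'].round(4),'fence',w2f(s['tool_pos']).round(4),'yaw err',round(85.17-np.degrees(np.arctan2(R[1,1],R[0,1])),2),'tilt',R[:2,0].round(4),'F',F.round(2),'Ff',np.round([F[:2]@XH,F[:2]@YH],2),'w',s['gripper_width'].round(4))
                                                                                                                                                                                                                                                 ^^^^^^^^^^^^^^^^^^^^^^^^
AttributeError: 'float' object has no attribute 'round'
```

```bash
sed -i "s/s\['gripper_width'\].round(4)/round(s['gripper_width'],4)/" h.py; python3 - <<'E'
from h import *
np.set_printoptions(precision=4,suppress=True)
st(); togo(-.185,-.115,.122)
for p in [(262,255),(127,208),(317,241),(460,230),(537,275),(672,240)]:
    q=unproj("top",(240+p[0]/3.33,160+p[1]/3.33),.06); print(p,q,w2f(q))
for p in [(400,335),(270,370),(147,395)]:
    q=unproj("top",(240+p[0]/3.33,160+p[1]/3.33),.02); print(p,q,w2f(q))
E
```

```text
t 1.95 tcp [0.3363 0.2943 0.3029] fence [-0.3078  0.1303] yaw err -0.02 tilt [0.0008 0.0003] F [ 0.75  0.46 -0.74] Ff [0.71 0.52] w 0.0701
togo cm [ 10.17 -25.48 -18.09]
(262, 255) [ 0.4655 -0.0099  0.06  ] [-0.1534 -0.1619]
(127, 208) [0.5051 0.1026 0.06  ] [-0.1234 -0.0465]
(317, 241) [ 0.4769 -0.0557  0.06  ] [-0.1382 -0.2065]
(460, 230) [ 0.4855 -0.1747  0.06  ] [-0.1196 -0.3244]
(537, 275) [ 0.4479 -0.238   0.06  ] [-0.1518 -0.3907]
(672, 240) [ 0.4763 -0.3507  0.06  ] [-0.1139 -0.5006]
(400, 335) [ 0.3976 -0.1266  0.02  ] [-0.2112 -0.2839]
(270, 370) [ 0.3686 -0.0157  0.02  ] [-0.2495 -0.1758]
(147, 395) [0.348 0.089 0.02 ] [-0.2788 -0.0733]
```

Emit:
drive_tool --increments '[[[1.7,-4.1,0],[0,0,0],7],[[1.7,-4.1,0],[0,0,0],7],[[1.7,-4.1,0],[0,0,0],7],[[1.7,-4.1,0],[0,0,0],7],[[1.7,-4.1,0],[0,0,0],7],[[1.7,-4.2,0],[0,0,0],7],[[0,0,-4],[0,0,0],7],[[0,0,-4],[0,0,0],7]]'

```text
time: 2.75
tool_pos: [0.4394, 0.0472, 0.2232]
tool_rot: [[0.005, 0.088, 0.996], [-0.001, 0.996, -0.088], [-1.0, -0.0, 0.005]]
force: [0.5, 0.3, -0.3]
gripper_width: 0.0698
```

Emit:
drive_tool --increments '[[[0,0,-4],[0,0,0],7],[[0,0,-3.5],[0,0,0],7],[[0,0,-2.5],[0,0,0],7],[[0,0,0],[0,0,0],7]]'

```text
time: 3.15
tool_pos: [0.4356, 0.0491, 0.1196]
tool_rot: [[-0.008, 0.085, 0.996], [0.001, 0.996, -0.085], [-1.0, 0.0, -0.008]]
force: [-0.8, 0.1, 0.2]
gripper_width: 0.07
```

```bash
python3 - <<'E'
from h import *
st(); togo(-.076,-.108,.122)
cv2.imwrite('pics/t2.png',get_image('top')[150:290,230:480,::-1].repeat(3,0).repeat(3,1))
E
```

```text
t 3.15 tcp [0.4356 0.0491 0.1196] fence [-0.1882 -0.1056] yaw err 0.05 tilt [-0.0075  0.0011] F [-0.81  0.13  0.17] Ff [-0.82  0.06] w 0.07
togo cm [11.16 -1.18  0.24]
```

View pics/t2.png

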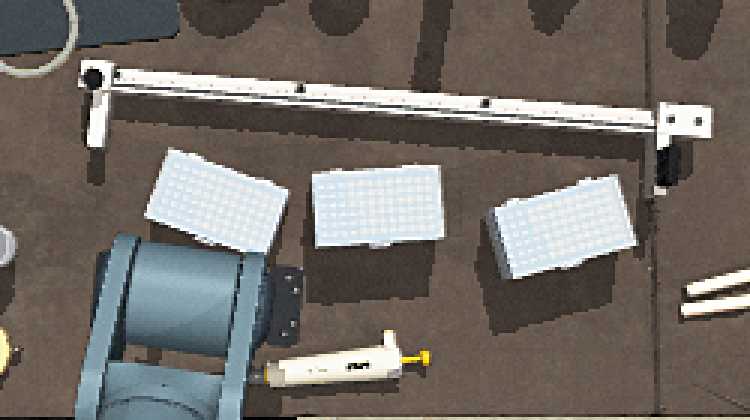

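Emit:
drive_tool --increments '[[[1.3,-0.1,0],[0,0,0],7],[[1.3,-0.1,0],[0,0,0],7],[[1.2,-0.1,0],[0,0,0],7],[[1.2,-0.1,0],[0,0,0],7],[[1.2,-0.1,0],[0,0,0],7],[[1.2,-0.1,0],[0,0,0],7],[[1.0,-0.1,0],[0,0,0],7],[[1.0,-0.1,0],[0,0,0],7]]'

```text
time: 4.0
tool_pos: [0.5327, 0.0409, 0.1226]
tool_rot: [[-0.001, 0.085, 0.996], [0.0, 0.996, -0.085], [-1.0, 0.0, -0.001]]
force: [-3.4, 0.4, 2.6]
gripper_width: 0.07
```

Emit:
drive_tool --increments '[[[0.7,-0.1,0],[0,0,0],7],[[0.5,-0.05,0],[0,0,0],7],[[0,0,0],[0,0,0],7]]'

```text
time: 4.3
tool_pos: [0.5448, 0.0392, 0.1227]
tool_rot: [[0.001, 0.085, 0.996], [-0.0, 0.996, -0.085], [-1.0, -0.0, 0.001]]
force: [0.1, 0.1, 0.1]
gripper_width: 0.0699
```

```bash
python3 - <<'E'
from h import *
st(); togo(-.076,-.108,.122)
cv2.imwrite('pics/t3.png',get_image('top')[150:290,230:480,::-1].repeat(3,0).repeat(3,1))
E
```

```text
t 4.3 tcp [0.5448 0.0392 0.1227] fence [-0.0785 -0.1063] yaw err 0.04 tilt [ 0.0011 -0.0001] F [0.06 0.13 0.07] Ff [0.05 0.14] w 0.0699
togo cm [ 0.24 -0.19 -0.07]
```

View pics/t3.png

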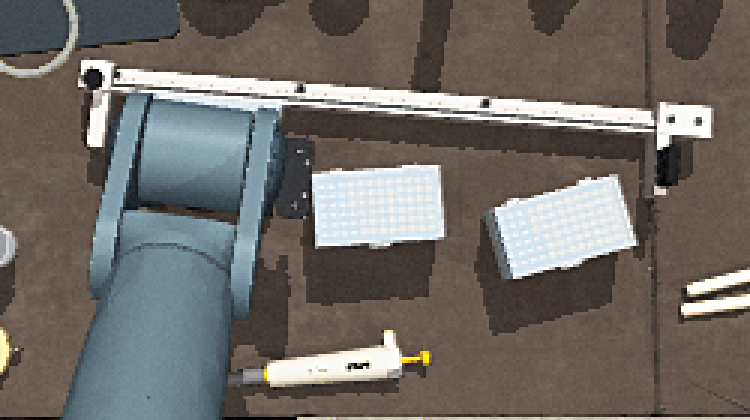

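Emit:
drive_tool --increments '[[[0.2,0,0],[0,0,0],7],[[0,0,0],[0,0,0],7]]'

```text
time: 4.55
tool_pos: [0.5459, 0.0394, 0.1226]
tool_rot: [[-0.0, 0.085, 0.996], [0.0, 0.996, -0.085], [-1.0, 0.0, -0.0]]
force: [0.9, 0.3, 0.5]
gripper_width: 0.0701
```

Emit:
drive_tool --increments '[[[0.2,0,0],[0,0,0],7],[[0,0,0],[0,0,0],7]]'

```text
time: 4.75
tool_pos: [0.5467, 0.0393, 0.1225]
tool_rot: [[-0.005, 0.084, 0.996], [-0.0, 0.996, -0.084], [-1.0, -0.001, -0.005]]
force: [-7.2, -1.6, 5.8]
gripper_width: 0.0697
```

Emit:
drive_tool --increments '[[[-3,0.25,0],[0,0,0],7],[[-3,0.25,0],[0,0,0],7],[[-3,0.25,0],[0,0,0],7],[[-0.35,-4,0],[0,0,0],7],[[-0.35,-4,0],[0,0,0],7],[[-0.35,-4,0],[0,0,0],7],[[-0.3,-3.8,0],[0,0,0],7],[[0,0,0],[0,0,0],7]]'

```text
time: 5.55
tool_pos: [0.4451, -0.1148, 0.1236]
tool_rot: [[0.003, 0.09, 0.996], [-0.002, 0.996, -0.09], [-1.0, -0.002, 0.003]]
force: [0.3, 0.1, 0.8]
gripper_width: 0.0699
```

```bash
python3 - <<'E'
from h import *
st(); togo(-.077,-.2635,.122)
cv2.imwrite('pics/t4.png',get_image('top')[150:290,230:480,::-1].repeat(3,0).repeat(3,1))
E
```

```text
t 5.55 tcp [ 0.4451 -0.1148  0.1236] fence [-0.1649 -0.2681] yaw err 0.33 tilt [ 0.0026 -0.002 ] F [0.27 0.09 0.81] Ff [0.26 0.11] w 0.0699
togo cm [ 8.8  -0.28 -0.16]
```

View pics/t4.png

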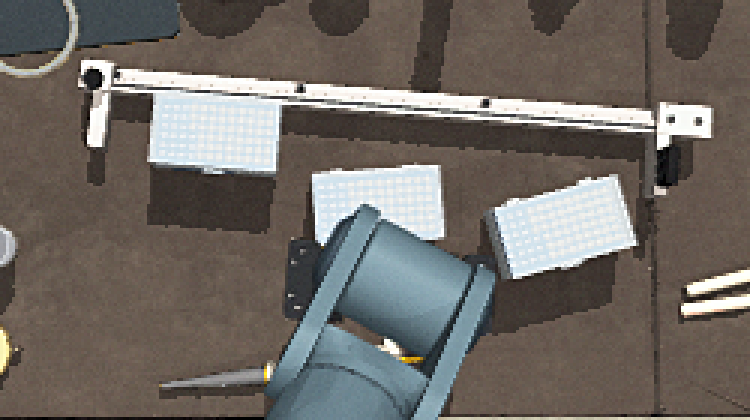

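Emit:
drive_tool --increments '[[[1.2,-0.05,0],[0,0,0],7],[[1.2,-0.05,0],[0,0,0],7],[[1.2,-0.05,0],[0,0,0],7],[[1.2,-0.1,0],[0,0,0],7],[[1.2,-0.1,0],[0,0,0],7],[[1.2,-0.1,0],[0,0,0],7],[[0.9,-0.1,0],[0,0,0],7],[[0.4,0,0],[0,0,0],7]]'

```text
time: 6.4
tool_pos: [0.5306, -0.1167, 0.1226]
tool_rot: [[0.0, 0.084, 0.996], [-0.0, 0.996, -0.084], [-1.0, -0.0, 0.0]]
force: [-2.7, 0.0, 1.0]
gripper_width: 0.0702
```

Emit:
drive_tool --increments '[[[0.2,0,0],[0,0,0],7],[[0.2,0,0],[0,0,0],7],[[0,0,0],[0,0,0],7]]'

```text
time: 6.7
tool_pos: [0.5333, -0.1167, 0.1226]
tool_rot: [[-0.0, 0.085, 0.996], [0.0, 0.996, -0.085], [-1.0, -0.0, -0.0]]
force: [-0.9, -0.9, 0.0]
gripper_width: 0.0697
```

```bash
python3 - <<'E'
from h import *
st()
E
```

```text
t 6.7 tcp [ 0.5333 -0.1167  0.1226] fence [-0.0768 -0.2626] yaw err 0.03 tilt [-0.0004  0.    ] F [-0.92 -0.85  0.02] Ff [-0.85 -0.93] w 0.0697
```

Emit:
drive_tool --increments '[[[0.2,0,0],[0,0,0],7],[[0,0,0],[0,0,0],7]]'

```text
time: 6.9
tool_pos: [0.5338, -0.1167, 0.1226]
tool_rot: [[-0.006, 0.084, 0.996], [0.0, 0.996, -0.084], [-1.0, -0.0, -0.006]]
force: [-10.0, -1.3, 8.2]
gripper_width: 0.0697
```

Emit:
drive_tool --increments '[[[-3.4,0.3,0],[0,0,0],7],[[-3.4,0.3,0],[0,0,0],7],[[-3.4,0.3,0],[0,0,0],7],[[-0.3,-4.3,0],[0,0,0],7],[[-0.4,-4.3,0],[0,0,0],7],[[-0.4,-4.3,0],[0,0,0],7],[[-0.4,-4.4,0],[0,0,0],7],[[0,0,0],[0,0,0],7]]'

```text
time: 7.7
tool_pos: [0.4188, -0.2856, 0.124]
tool_rot: [[0.003, 0.09, 0.996], [-0.004, 0.996, -0.09], [-1.0, -0.004, 0.004]]
force: [0.3, -0.2, 0.7]
gripper_width: 0.0701
```

```bash
python3 - <<'E'
from h import *
st(); togo(-.077,-.437,.122)
cv2.imwrite('pics/t5.png',get_image('top')[150:290,230:480,::-1].repeat(3,0).repeat(3,1))
E
```

```text
t 7.7 tcp [ 0.4188 -0.2856  0.124 ] fence [-0.1767 -0.4405] yaw err 0.35 tilt [ 0.0033 -0.0039] F [ 0.33 -0.17  0.68] Ff [ 0.34 -0.14] w 0.0701
togo cm [ 9.97 -0.49 -0.2 ]
```

View pics/t5.png

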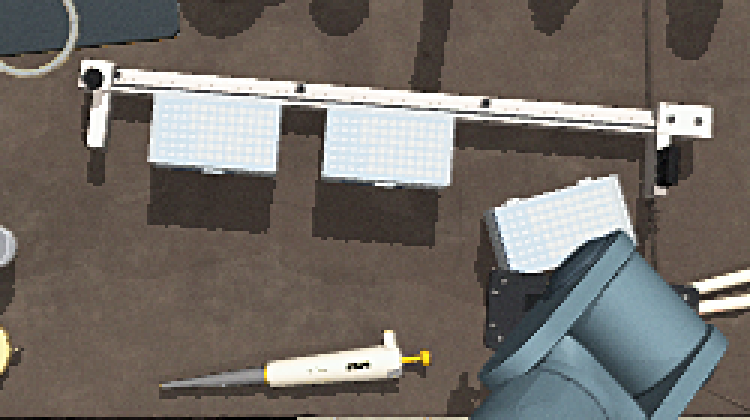

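Emit:
drive_tool --increments '[[[1.2,-0.05,0],[0,0,0],7],[[1.2,-0.05,0],[0,0,0],7],[[1.2,-0.05,0],[0,0,0],7],[[1.2,-0.05,0],[0,0,0],7],[[1.2,-0.05,0],[0,0,0],7],[[1.2,-0.05,0],[0,0,0],7],[[1.2,-0.05,0],[0,0,0],7],[[0.9,-0.05,0],[0,0,0],7]]'

```text
time: 8.55
tool_pos: [0.5127, -0.2847, 0.1226]
tool_rot: [[0.0, 0.085, 0.996], [-0.0, 0.996, -0.085], [-1.0, -0.0, 0.0]]
force: [-0.8, -0.3, -0.1]
gripper_width: 0.0701
```

Emit:
drive_tool --increments '[[[0.3,-0.05,0],[0,0,0],7],[[0.3,0,0],[0,0,0],7],[[0,0,0],[0,0,0],7]]'

```text
time: 8.85
tool_pos: [0.5178, -0.2853, 0.1227]
tool_rot: [[0.001, 0.085, 0.996], [-0.0, 0.996, -0.085], [-1.0, -0.0, 0.001]]
force: [-0.8, -0.1, -0.6]
gripper_width: 0.0699
```

```bash
python3 - <<'E'
from h import *
st()
E
```

```text
t 8.85 tcp [ 0.5178 -0.2853  0.1227] fence [-0.0781 -0.4319] yaw err 0.05 tilt [ 0.0006 -0.0003] F [-0.8  -0.08 -0.59] Ff [-0.79 -0.15] w 0.0699
```

Emit:
drive_tool --increments '[[[0.2,0,0],[0,0,0],7],[[0.1,0,0],[0,0,0],7],[[0,0,0],[0,0,0],7]]'

```text
time: 9.15
tool_pos: [0.5194, -0.2854, 0.1227]
tool_rot: [[-0.003, 0.084, 0.996], [0.0, 0.996, -0.084], [-1.0, 0.0, -0.003]]
force: [-6.8, -0.2, 4.2]
gripper_width: 0.0702
```

Emit:
drive_tool --increments '[[[-2,0.2,0],[0,0,0],7],[[-1,0.1,3],[0,0,0],0],[[0,0,4],[0,0,0],0],[[0,-2,3],[0,0,0],0],[[1.6,-4,0],[0,0,0],0],[[1.6,-4,0],[0,0,0],0],[[1.6,-3.5,0],[0,0,0],0],[[1.6,0,0],[0,0,0],0]]'

```text
time: 9.95
tool_pos: [0.5545, -0.4213, 0.2229]
tool_rot: [[0.002, 0.089, 0.996], [-0.002, 0.996, -0.089], [-1.0, -0.002, 0.002]]
force: [-0.9, 0.3, -0.3]
gripper_width: 0.0177
```

```bash
python3 - <<'E'
from h import *
st(); togo(-.03,-.56,.122)
cv2.imwrite('pics/t6.png',get_image('top')[150:290,230:480,::-1].repeat(3,0).repeat(3,1))
cv2.imwrite('pics/w6.png',get_image('wrist')[:,:,::-1])
for c in ('top','wrist'):
  if c=='top':
    for t in ("jaw","jaw_tab"): print(t,[(round(d['conf'],2),w2f(w(c,d['point'])),w(c,d['point'])[2]) for d in spot_point(c,t)][:3])
E
```

```text
t 9.95 tcp [ 0.5545 -0.4213  0.2229] fence [-0.0301 -0.5644] yaw err 0.28 tilt [ 0.0016 -0.0021] F [-0.86  0.34 -0.3 ] Ff [-0.88  0.27] w 0.0177
togo cm [  0.05   0.44 -10.09]
jaw [(0.69, array([-0.00543656, -0.51680862]), np.float64(-0.0010634447127897406)), (0.38, array([ 0.15347576, -0.21591034]), np.float64(-0.0016225261837612415)), (0.33, array([-0.25984654,  0.10554679]), np.float64(-0.004723004400432718))]
jaw_tab [(0.56, array([-0.03463443, -0.52432726]), np.float64(0.06665578384555237))]
```

View pics/t6.png

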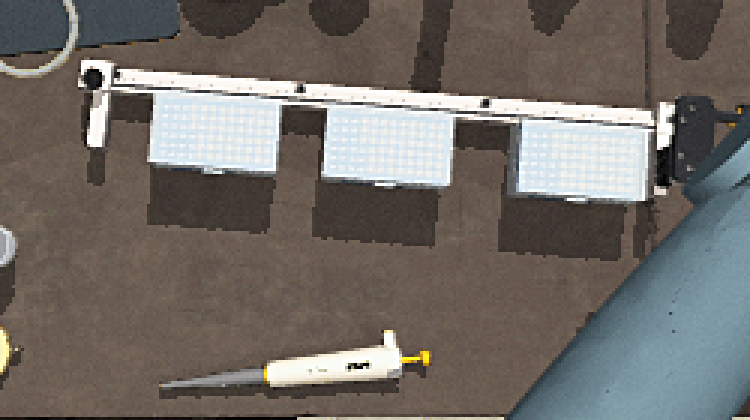

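View pics/w6.png

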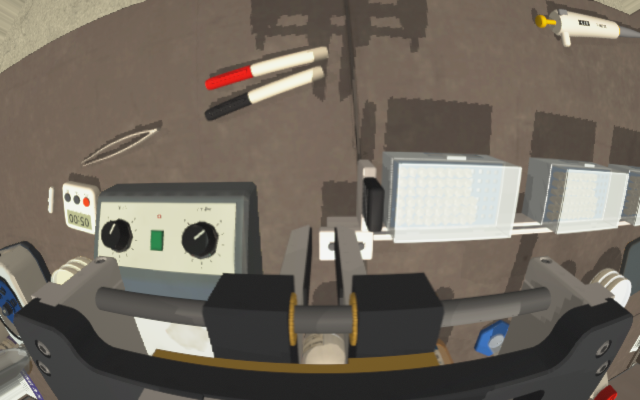

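```bash
python3 - <<'E'
from h import *
np.set_printoptions(precision=3,suppress=True)
print(sense()['joint_pos'])
for n,p in dict(hot_fl=(487,212),hot_bl=(497,115),bottletop=(460,138),bottlebot=(466,147)).items():
    for z in (0,.06,.1): q=unproj('top',p,z); print(n,z,q,w2f(q))
E
python3 - <<'E'
import cv2
im=cv2.imread('pics/side0.png')
cv2.imwrite('pics/s6.png',cv2.resize(im[60:220,220:400],None,fx=4,fy=3.7,interpolation=cv2.INTER_CUBIC))
E
```

```text
[ -46.281   23.925   85.559    0.005   70.555 -131.443]
hot_fl 0 [ 0.535 -0.498  0.   ] [-0.043 -0.642]
hot_fl 0.06 [ 0.531 -0.478  0.06 ] [-0.048 -0.622]
hot_fl 0.1 [ 0.529 -0.464  0.1  ] [-0.052 -0.609]
hot_bl 0 [ 0.823 -0.538  0.   ] [ 0.247 -0.658]
hot_bl 0.06 [ 0.806 -0.516  0.06 ] [ 0.229 -0.637]
hot_bl 0.1 [ 0.795 -0.501  0.1  ] [ 0.217 -0.624]
bottletop 0 [ 0.754 -0.427  0.   ] [ 0.17  -0.553]
bottletop 0.06 [ 0.741 -0.409  0.06 ] [ 0.155 -0.537]
bottletop 0.1 [ 0.732 -0.398  0.1  ] [ 0.145 -0.526]
bottlebot 0 [ 0.727 -0.443  0.   ] [ 0.144 -0.572]
bottlebot 0.06 [ 0.715 -0.425  0.06 ] [ 0.13  -0.555]
bottlebot 0.1 [ 0.707 -0.413  0.1  ] [ 0.121 -0.544]
```

View pics/s6.png

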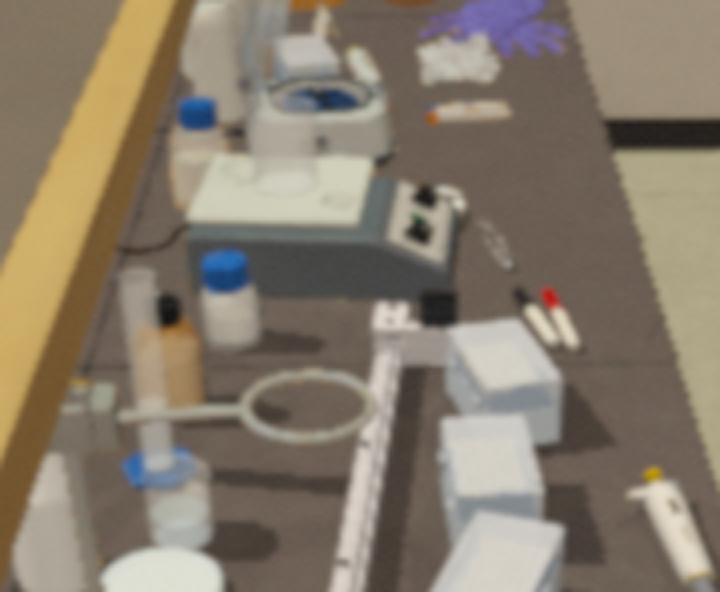

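Emit:
drive_tool --increments '[[[0,0,0],[0,0,-8.5],0],[[0,0,0],[0,0,-8.5],0],[[0,0,0],[0,0,-8.5],0],[[0,0,0],[0,0,-8.5],0],[[0,0,0],[0,0,-8.5],0],[[0,0,0],[0,0,-8.5],0],[[0,0,0],[0,0,-8.5],0],[[0,0,0],[0,0,-8.5],0]]'

```text
time: 10.95
tool_pos: [0.5539, -0.4162, 0.2227]
tool_rot: [[-0.0, 0.957, 0.289], [0.0, 0.289, -0.957], [-1.0, -0.0, -0.0]]
force: [-0.1, 0.6, -0.3]
gripper_width: 0.0007
```

Emit:
drive_tool --increments '[[[0,0,0],[0,0,-8.5],0],[[0,0,-3],[0,0,-8.5],0],[[0,0,-3],[0,0,-5.2],0],[[0,0,-3],[0,0,0],0],[[0,0,-0.6],[0,0,0],0],[[0,0,0],[0,0,0],0]]'

```text
time: 11.55
tool_pos: [0.5538, -0.4162, 0.1258]
tool_rot: [[-0.002, 0.996, -0.088], [0.002, -0.088, -0.996], [-1.0, -0.002, -0.002]]
force: [0.5, 0.8, 0.6]
gripper_width: 0.001
```

```bash
python3 - <<'E'
from h import *
s=st(); print(s['tool_rot'].round(3),s['joint_pos'].round(1)); togo(-.03,-.54,.122)
E
```

```text
t 11.55 tcp [ 0.5538 -0.4162  0.1258] fence [-0.0313 -0.5593] yaw err 90.22 tilt [-0.0018  0.0019] F [0.52 0.78 0.6 ] Ff [0.45 0.82] w 0.001
[[-0.002  0.996 -0.088]
 [ 0.002 -0.088 -0.996]
 [-1.    -0.002 -0.002]] [-46.3  30.6  87.5   0.   62.  -41.2]
togo cm [ 0.29  1.91 -0.38]
```

Emit:
drive_tool --increments '[[[0.1,1,0],[0,0,0],0],[[0.1,0.9,0],[0,0,0],0],[[0.1,0.8,0],[0,0,0],0],[[0.1,0.8,0],[0,0,0],0],[[0.1,0.8,0],[0,0,0],0],[[0.05,0.8,0],[0,0,0],0],[[0.05,0.8,0],[0,0,0],0],[[0.05,0.8,0],[0,0,0],0]]'

```text
time: 12.35
tool_pos: [0.5616, -0.3513, 0.1286]
tool_rot: [[0.002, 0.996, -0.088], [-0.005, -0.088, -0.996], [-1.0, 0.003, 0.005]]
force: [-1.7, -5.9, 1.3]
gripper_width: 0.0004
```

```bash
python3 - <<'E'
from h import *
st()
cv2.imwrite('pics/t7.png',get_image('top')[150:290,230:480,::-1].repeat(3,0).repeat(3,1))
E
```

```text
t 12.35 tcp [ 0.5616 -0.3513  0.1286] fence [-0.0289 -0.4939] yaw err 90.21 tilt [ 0.0023 -0.0047] F [-1.74 -5.87  1.31] Ff [-1.24 -6.  ] w 0.0004
```

View pics/t7.png

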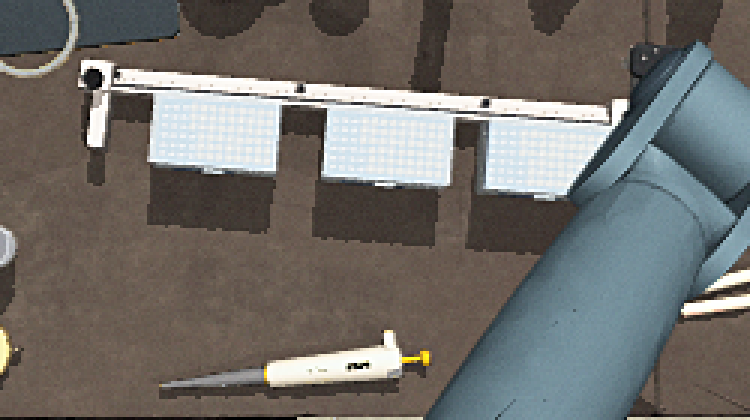

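Emit:
drive_tool --increments '[[[0.05,0.8,0],[0,0,0],0],[[0.05,0.8,0],[0,0,0],0],[[0.05,0.8,0],[0,0,0],0],[[0.05,0.6,0],[0,0,0],0],[[0.05,0.4,0],[0,0,0],0],[[0.05,0.5,0],[0,0,0],0],[[0.05,0.7,0],[0,0,0],0],[[0.05,0.7,0],[0,0,0],0]]'

```text
time: 13.2
tool_pos: [0.566, -0.2986, 0.1285]
tool_rot: [[0.004, 0.996, -0.088], [-0.005, -0.088, -0.996], [-1.0, 0.004, 0.004]]
force: [1.1, -6.4, 1.3]
gripper_width: 0.0003
```

```bash
python3 - <<'E'
from h import *
st()
cv2.imwrite('pics/t8.png',get_image('top')[150:290,230:480,::-1].repeat(3,0).repeat(3,1))
E
```

```text
t 13.2 tcp [ 0.566  -0.2986  0.1285] fence [-0.029  -0.4411] yaw err 90.23 tilt [ 0.0035 -0.0048] F [ 1.1  -6.44  1.26] Ff [ 1.64 -6.33] w 0.0003
```

View pics/t8.png

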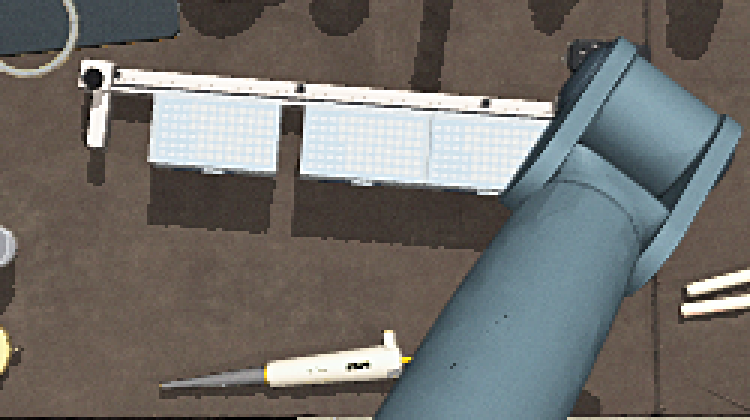

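Emit:
drive_tool --increments '[[[0.05,0.6,0],[0,0,0],0],[[0.05,0.4,0],[0,0,0],0],[[0.05,0.4,0],[0,0,0],0],[[0.05,0.4,0],[0,0,0],0],[[0.05,0.4,0],[0,0,0],0],[[0.05,0.4,0],[0,0,0],0],[[0,0.4,0],[0,0,0],0],[[0,0.4,0],[0,0,0],0]]'

```text
time: 14.05
tool_pos: [0.5689, -0.2648, 0.1285]
tool_rot: [[0.003, 0.996, -0.088], [-0.005, -0.088, -0.996], [-1.0, 0.004, 0.004]]
force: [-0.7, -8.4, 1.9]
gripper_width: 0.0001
```

```bash
python3 - <<'E'
from h import *
st()
cv2.imwrite('pics/t9.png',get_image('top')[150:290,230:480,::-1].repeat(3,0).repeat(3,1))
E
```

```text
t 14.05 tcp [ 0.5689 -0.2648  0.1285] fence [-0.0289 -0.4072] yaw err 90.23 tilt [ 0.0032 -0.0047] F [-0.73 -8.38  1.94] Ff [-0.03 -8.41] w 0.0001
```

View pics/t9.png

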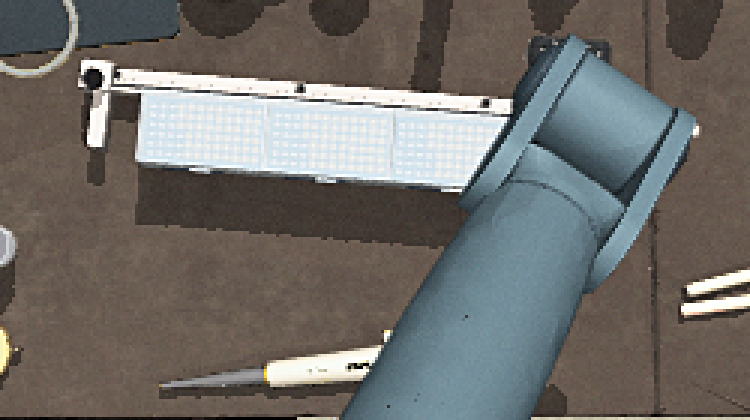

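Emit:
drive_tool --increments '[[[0.05,0.3,0],[0,0,0],0],[[0,0.3,0],[0,0,0],0],[[0.05,0.3,0],[0,0,0],0],[[0,0.3,0],[0,0,0],0]]'

```text
time: 14.5
tool_pos: [0.5699, -0.2528, 0.1285]
tool_rot: [[0.003, 0.996, -0.088], [-0.005, -0.088, -0.996], [-1.0, 0.003, 0.004]]
force: [-0.0, -7.2, 1.5]
gripper_width: 0.0005
```

```bash
python3 - <<'E'
from h import *
st()
cv2.imwrite('pics/t10.png',get_image('top')[150:290,230:480,::-1].repeat(3,0).repeat(3,1))
E
```

```text
t 14.5 tcp [ 0.5699 -0.2528  0.1285] fence [-0.0289 -0.3952] yaw err 90.22 tilt [ 0.003  -0.0046] F [-0.02 -7.21  1.55] Ff [ 0.59 -7.19] w 0.0005
```

View pics/t10.png

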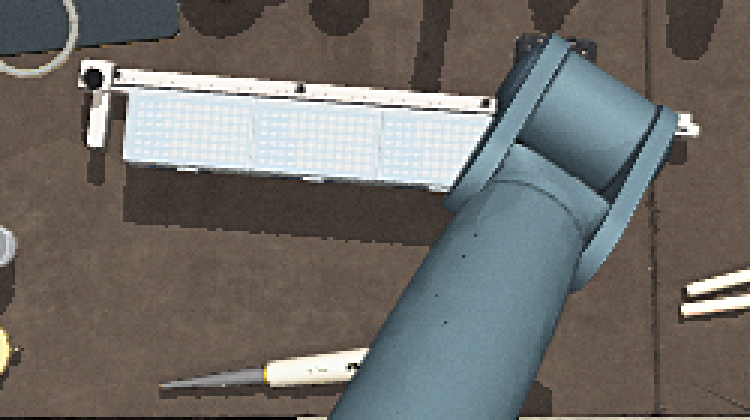

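Emit:
drive_tool --increments '[[[0.05,0.2,0],[0,0,0],0],[[0,0.2,0],[0,0,0],0],[[0,0.2,0],[0,0,0],0],[[0,0.2,0],[0,0,0],0]]'

```text
time: 14.95
tool_pos: [0.5705, -0.2449, 0.1285]
tool_rot: [[0.004, 0.996, -0.088], [-0.005, -0.088, -0.996], [-1.0, 0.004, 0.004]]
force: [0.2, -7.8, 2.1]
gripper_width: 0.0008
```

Emit:
drive_tool --increments '[[[0.05,0.1,0],[0,0,0],0],[[0,0.1,0],[0,0,0],0],[[0,0.1,0],[0,0,0],0]]'

```text
time: 15.25
tool_pos: [0.5708, -0.2419, 0.1284]
tool_rot: [[0.003, 0.996, -0.088], [-0.004, -0.088, -0.996], [-1.0, 0.003, 0.004]]
force: [-0.6, -8.0, 2.8]
gripper_width: 0.0004
```

Emit:
drive_tool --increments '[[[0,0.1,0],[0,0,0],0],[[0,0.1,0],[0,0,0],0]]'

```text
time: 15.45
tool_pos: [0.571, -0.2399, 0.1284]
tool_rot: [[0.003, 0.996, -0.088], [-0.004, -0.088, -0.996], [-1.0, 0.004, 0.004]]
force: [-0.0, -7.8, 2.5]
gripper_width: 0.0003
```

Emit:
drive_tool --increments '[[[0,0.1,0],[0,0,0],0],[[0,0.1,0],[0,0,0],0]]'

```text
time: 15.65
tool_pos: [0.5711, -0.2379, 0.1284]
tool_rot: [[0.004, 0.996, -0.088], [-0.005, -0.088, -0.996], [-1.0, 0.004, 0.004]]
force: [0.7, -8.2, 1.0]
gripper_width: 0.0002
```

```bash
python3 - <<'E'
from h import *
st()
cv2.imwrite('pics/t11.png',get_image('top')[150:290,230:480,::-1].repeat(3,0).repeat(3,1))
E
```

```text
t 15.65 tcp [ 0.5711 -0.2379  0.1284] fence [-0.029  -0.3801] yaw err 90.22 tilt [ 0.0036 -0.0046] F [ 0.72 -8.17  1.03] Ff [ 1.41 -8.08] w 0.0002
```

View pics/t11.png

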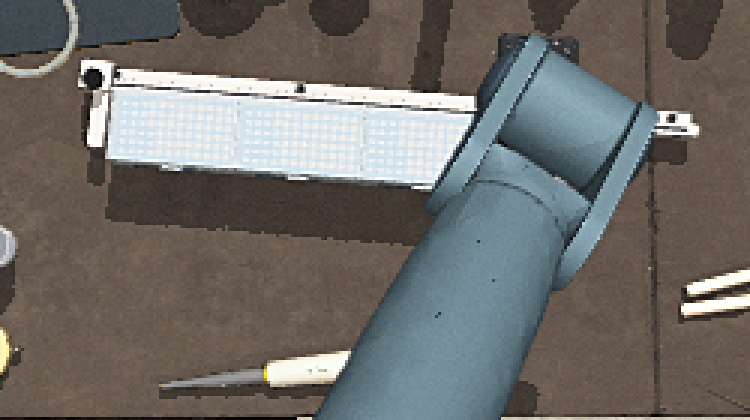

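Emit:
drive_tool --increments '[[[0,0.1,0],[0,0,0],0],[[0,0.05,0],[0,0,0],0]]'

```text
time: 15.9
tool_pos: [0.5712, -0.2364, 0.1285]
tool_rot: [[0.004, 0.996, -0.088], [-0.005, -0.088, -0.996], [-1.0, 0.004, 0.004]]
force: [2.0, -8.0, 1.4]
gripper_width: 0.0006
```

Emit:
drive_tool --increments '[[[0,0.05,0],[0,0,0],0],[[0,0.05,0],[0,0,0],0]]'

```text
time: 16.1
tool_pos: [0.5713, -0.2354, 0.1285]
tool_rot: [[0.004, 0.996, -0.088], [-0.005, -0.088, -0.996], [-1.0, 0.005, 0.004]]
force: [2.1, -7.8, 1.5]
gripper_width: 0.0004
```

Emit:
drive_tool --increments '[[[0,0.05,0],[0,0,0],0],[[0,0.05,0],[0,0,0],0]]'

```text
time: 16.3
tool_pos: [0.5713, -0.2344, 0.1285]
tool_rot: [[0.004, 0.996, -0.088], [-0.005, -0.088, -0.996], [-1.0, 0.005, 0.004]]
force: [2.6, -7.6, 0.6]
gripper_width: 0.0007
```

Emit:
drive_tool --increments '[[[0,0.05,0],[0,0,0],0],[[0,0.05,0],[0,0,0],0]]'

```text
time: 16.5
tool_pos: [0.5714, -0.2334, 0.1285]
tool_rot: [[0.005, 0.996, -0.088], [-0.005, -0.088, -0.996], [-1.0, 0.005, 0.004]]
force: [2.1, -7.3, 1.2]
gripper_width: 0.0002
```

Emit:
drive_tool --increments '[[[0,0.05,0],[0,0,0],0],[[0.01,0.05,0],[0,0,0],0],[[0.01,0.05,0],[0,0,0],0]]'

```text
time: 16.8
tool_pos: [0.5715, -0.2322, 0.1285]
tool_rot: [[0.005, 0.996, -0.088], [-0.006, -0.088, -0.996], [-1.0, 0.005, 0.005]]
force: [1.4, -11.5, -0.3]
gripper_width: 0.0007
```

Emit:
drive_tool --increments '[[[0.01,0.05,0],[0,0,0],0],[[0,0.05,0],[0,0,0],0],[[0,0.05,0],[0,0,0],0]]'

```text
time: 17.1
tool_pos: [0.5715, -0.232, 0.1285]
tool_rot: [[0.005, 0.996, -0.088], [-0.008, -0.088, -0.996], [-1.0, 0.006, 0.008]]
force: [0.7, -16.1, -3.1]
gripper_width: 0.0007
```

Emit:
drive_tool --increments '[[[0,0.05,0],[0,0,0],0],[[0,0.05,0],[0,0,0],0],[[0,0,0],[0,0,0],0]]'

```text
time: 17.4
tool_pos: [0.5715, -0.2319, 0.1285]
tool_rot: [[0.005, 0.996, -0.088], [-0.01, -0.088, -0.996], [-1.0, 0.006, 0.01]]
force: [1.3, -17.5, -2.3]
gripper_width: 0.0005
```

```bash
python3 - <<'E'
from h import *
st()
cv2.imwrite('pics/t12.png',get_image('top')[160:260,240:440,::-1].repeat(4,0).repeat(4,1))
s=st()
E
```

```text
t 17.4 tcp [ 0.5715 -0.2319  0.1285] fence [-0.0291 -0.3742] yaw err 90.22 tilt [ 0.0051 -0.01  ] F [  1.33 -17.49  -2.31] Ff [  2.79 -17.32] w 0.0005
t 17.45 tcp [ 0.5715 -0.2319  0.1285] fence [-0.0291 -0.3742] yaw err 90.22 tilt [ 0.0052 -0.01  ] F [  1.77 -18.11  -3.19] Ff [  3.29 -17.89] w 0.0006
```

View pics/t12.png

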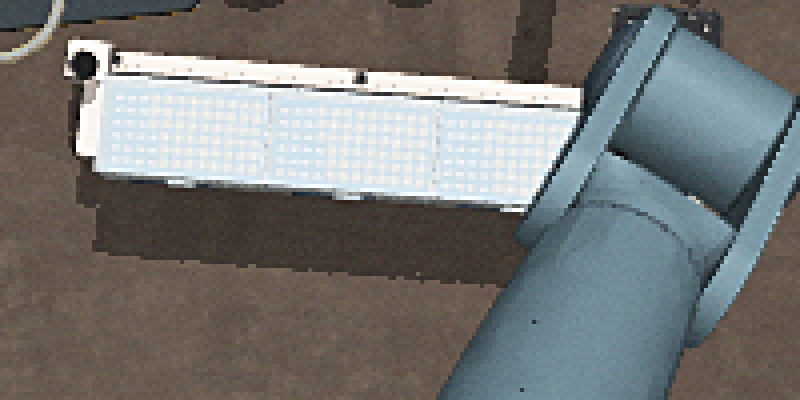

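Emit:
drive_tool --increments '[[[0,0.03,0],[0,0,0],0],[[0,0,0],[0,0,0],0],[[0,0,0],[0,0,0],0],[[0,0,0],[0,0,0],0],[[0,0,0],[0,0,0],0]]'

```text
time: 17.95
tool_pos: [0.5715, -0.2319, 0.1286]
tool_rot: [[0.005, 0.996, -0.088], [-0.01, -0.088, -0.996], [-1.0, 0.006, 0.01]]
force: [0.8, -18.3, -3.3]
gripper_width: 0.0002
```

Emit:
drive_tool --increments '[[[0,-0.1,0],[0,0,0],0],[[0,-0.4,0],[0,0,0],0],[[0,-1,0],[0,0,0],0],[[0,-2,0],[0,0,0],0],[[0,-1,3],[0,0,0],0],[[0,0,3],[0,0,0],0],[[0,0,3],[0,0,0],0],[[-3,-4,0],[0,0,0],0]]'

```text
time: 18.75
tool_pos: [0.5439, -0.3121, 0.222]
tool_rot: [[0.008, 0.997, -0.082], [-0.005, -0.082, -0.997], [-1.0, 0.008, 0.004]]
force: [0.1, -1.3, 0.1]
gripper_width: 0.0002
```

Emit:
drive_tool --increments '[[[-3,-4,0],[0,0,0],0],[[-4,-2,0],[0,0,0],0],[[-4,0,0],[0,0,0],0],[[0,0,0],[0,0,0],0]]'

```text
time: 19.15
tool_pos: [0.4265, -0.3732, 0.2156]
tool_rot: [[-0.002, 0.996, -0.093], [0.003, -0.093, -0.996], [-1.0, -0.003, -0.002]]
force: [-0.3, 0.2, 0.6]
gripper_width: 0.0003
```

```bash
python3 - <<'E'
from h import *
st()
im=get_image('top'); cv2.imwrite('pics/t13.png',im[160:260,240:440,::-1].repeat(4,0).repeat(4,1))
for d in silhouettes('top','tip_box_a')[:4]:
    c=max(cv2.findContours(d['mask'].astype(np.uint8),cv2.RETR_EXTERNAL,cv2.CHAIN_APPROX_NONE)[0],key=cv2.contourArea)
    P=np.array([unproj("top",p[0],0.071)[:2] for p in c])
    F=np.array([w2f(p) for p in P],np.float32)*1000
    print(d['conf'],F.min(0),F.max(0),cv2.minAreaRect(F))
for t in ("tip_box_a","jaw"): print(t,[(round(d['conf'],2),w2f(w('top',d['point'])),w('top',d['point'])[2]) for d in spot_point('top',t)][:3])
E
```

```text
t 19.15 tcp [ 0.4265 -0.3732  0.2156] fence [-0.1617 -0.5272] yaw err 90.49 tilt [-0.0024  0.0026] F [-0.26  0.18  0.56] Ff [-0.27  0.16] w 0.0003
0.85 [ -79.244995 -355.17694 ] [  -2.7731745 -234.97346  ] ((-40.6718864440918, -295.07928466796875), (76.71578979492188, 119.49066162109375), 0.7386336326599121)
0.78 [ -77.65481 -120.33938] [-3.9001465 -0.8206873] ((-40.8091926574707, -60.55331039428711), (73.66921997070312, 119.46249389648438), 0.09927826374769211)
0.61 [ -76.962204 -235.18208 ] [  -3.273783 -118.70753 ] ((-40.23078155517578, -177.1001434326172), (73.32649230957031, 116.5134048461914), 0.4146965742111206)
tip_box_a [(0.77, array([-0.03600325, -0.06489642]), np.float64(-0.0030512930088144596)), (0.74, array([-0.03432217, -0.17382252]), np.float64(0.00038078048204814863)), (0.72, array([-0.03512141, -0.29658345]), np.float64(0.002220557183151284))]
jaw []
```

View pics/t13.png

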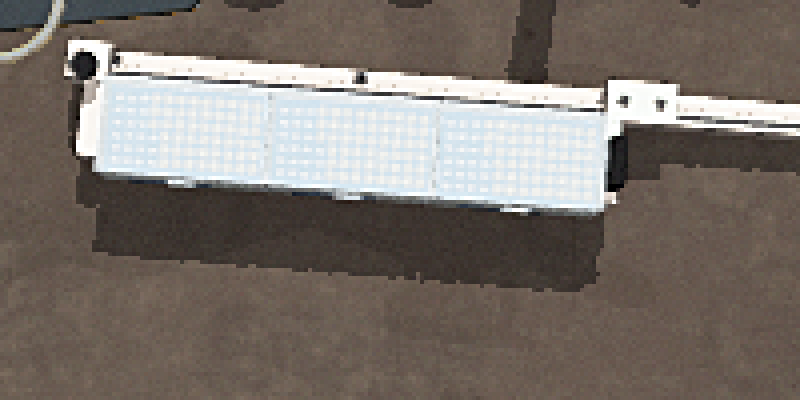

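```bash
python3 - <<'E'
from h import *
np.set_printoptions(precision=4,suppress=True)
get_image('top')
for t in ["pipette","tape_roll","small_beaker","bottle_left"]:
    print(t,[(round(d['conf'],2),w('top',d['point'])) for d in spot_point('top',t)][:1])
get_image('side')
for t in ("tip_box_a","jaw"): print(t,[(round(d['conf'],2),w2f(w('side',d['point']))) for d in spot_point('side',t)][:3])
st(); finish_job()
E
```

```text
pipette [(0.62, array([ 0.3677, -0.0325, -0.0033]))]
tape_roll [(0.66, array([0.3843, 0.2626, 0.0002]))]
small_beaker [(0.54, array([ 0.4856,  0.2524, -0.0018]))]
bottle_left [(0.66, array([ 0.5341,  0.3606, -0.0037]))]
tip_box_a [(0.98, array([-0.0341, -0.0538])), (0.92, array([-0.0281, -0.2944])), (0.56, array([-0.0317, -0.1781]))]
jaw [(0.61, array([ 0.1533, -0.0959])), (0.58, array([-0.0007, -0.3565]))]
t 19.75 tcp [ 0.4307 -0.3722  0.2166] fence [-0.1576 -0.5258] yaw err 90.2 tilt [-0.  0.] F [ 0.08 -0.47 -0.37] Ff [ 0.12 -0.46] w 0.0009
the job is handed in; nothing more can be done
```

The job is handed in at 19.75 s. The three tip boxes stand in one row against the fence, with the jaw left resting against the row.

**What I did:** I pushed each box straight onto the fence with the two open fingers, until I felt it touch at 7–10 N. With the fingers closed I then slid the jaw left until the row met the end stop. I pressed at 17–18 N on the jaw, about 14 N on the row, held that for about half a second, backed off and withdrew the arm.

**Last checks:**
- **Boxes:** The top camera shows the row without gaps. It puts the box centres 34–36 mm in front of the fence, where 34 mm is exact, and the boxes within 1° of parallel.
- **Jaw:** The side camera puts the jaw's face at y ≈ -356 mm, right at the end of the row. The top camera did not report the jaw in that last picture.
- **Other things:** The pipette, tape roll, small beaker and left bottle are within about 5 mm of where they started, about the measuring error. I did not measure the dishes and beaker behind the fence at the end.
- **Robot:** It was clear of everything when I handed in.

**Disagreement:** The side camera put the right-hand box about 28 mm in front of the fence, which would mean it was inside the fence. I took this as error in the network's estimate, because the top picture showed all three backs in one line. I did not feel the fronts of the boxes again after pressing.

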